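Pack the cabinet knobs and hold the pot's bayonet lid at half-turn

ROBOT

A 7-joint arm with a two-finger parallel gripper is mounted at the origin on the work surface. World frame = base frame: x ahead of the robot, y to its left, z up, the work surface at z = 0. Lengths are in m, angles in rad, forces in N, time in s.
With the tool pointing down it reaches from about 0.425 to 0.875 m from the base axis. Payload 4.7 kg.
Tool frame: the origin (TCP) lies at the very end of the fingers, on their centre line; the grasp point (between the pads) lies 19 mm behind it; z points along the fingers, y is the line along which they close (so a half turn about z gives the same grasp; the last joint's range is limited). The gripper opens to 87 mm and grips with 3 to 60 N. Pads are 19 mm wide; open, the fingers measure 117 mm over their backs; the gripper's body (75 mm by 190 mm) begins 51 mm behind the grasp point.
Start: joints at [1.299, 0.321, -0.07, 1.45, 0.023, 1.371, -0.057], TCP at [0.183, -0.624, 0.223] pointing down, gripper open.
Joint ranges: [-2.86, 2.86], [-0.3, 2.09], [-1.38, 1.24], [0.06, 2.45], [-1.56, 4.7], [0.09, 2.05], [-2.69, 2.69]. Speed limits (rad/s): [2.57, 2.57, 3.14, 3.14, 3.14, 3.14, 3.14].

INTERFACE

Orientations are given as a rotation vector (axis times angle).
In Python, from bench import ctrl gives the robot as it stands.
- The arm moves only by the tool jog_arm, never from a script. Its argument "commands" is a list of rows, each a list of 7 numbers: the opening, from 0 (shut) to 1 (fully open), then the shift along the world's x, y, z scaled (see below), then the turn, a rotation vector about the world's x, y, z scaled (see below). A call has exactly 5 rows; each row is the pose to reach, as a shift and turn from the pose commanded when the call began; what a row does not reach only later rows make up. The controller multiplies each number of a shift by 0.5 m and each number of a turn by 30 degrees. A row lasts 1/12 s, in which the tool goes at most 41.7 mm and 7.16 degrees, less where a joint would pass 70% of its speed; a pose out of reach is approached as far as the arm can. A call with a number of a shift or a turn outside -1 to 1 is refused whole. A call with a gripper value outside its range is refused whole. The fingers move at their own pace and stop on an object; "grip_force" is the grip in N (left out, the last holds). Time passes only in rows, so rows that repeat a pose let the fingers close, or fill a call up. It gives the time, the measured TCP pose, the force, the opening and the grip force at its end, in the units of the state.
- ctrl.get_state(): the state, without advancing time (a new reading comes with each control period).
- ctrl.get_image(name): name is "side" or "top" or "wrist"; returns a dict with "frame" (480x640x3 uint8, red, green, blue), "vfov" (degrees; the focal length in pixels is half the picture's height over the tangent of half this angle, whatever the lens; pixels are square), "cx", "cy" (the principal point, pixels), "distortion" ([k1, k2, p1, p2, k3] as OpenCV has them; the pictures are not rectified), "camera_from_world" (4x4, takes a point from world to camera coordinates); the wrist camera has in their place "mount" (4x4, takes a point from camera to tool coordinates, whose origin is the TCP and whose axes are the flange's). Camera axes: x right, y down, z forward; pixel columns grow to the right and rows downward; lengths in m; the calibration is good to about 2 mm. A picture is of the moment at which its call begins: read the wrist's pose just before it. There is no depth.
- ctrl.close_job(): hands the job in; it is judged then, once.
The state is a dict: "time": time; "joint_positions": joint angles; "qd": joint speeds; "joint_torque": joint torques, N m; "position": TCP position; "tool_rot": TCP orientation; "ft_force": force on the tool from outside, world axes, zero at the start; "torque": the same for the moment, N m; "grip_width": opening from 0.0 (shut) to 1.0 (fully open); "grip_force": force on a finger pad.
Only numpy, scipy, OpenCV 4.12 (cv2) and the standard library are available. Lean on these libraries where they do the work, as an engineer would, in place of code of your own. Each camera call takes 0.05 s, during which the arm holds its last target. There are 200 camera calls.

TASK

Pack the cabinet knobs in the camping pot for the move: set the round-headed one down in the pocket on the pot's handle side, then the square-headed one in the other pocket (set down, not dropped). Then lower the bayonet lid home through the notches in the rim and twist it clockwise (seen from above) to half-turn, where its grip bar lines up with the pot's handle, short of the lock's click at every moment. Finish there still gripping the lid, and leave the vase, the ice mould and the tape roll where they are.

Things in the scene. Friction and masses are not known exactly. Their poses are not given: they have to be found in the camera images.
- pot: Open round aluminium camping pot, outer diameter 150, height 85, immovable. Origin: centre of its underside, z up. A 60 mm wire handle sticks out along the pot's own -x at height 62. Inside, a cork floor at height 32; an aluminium divider, 4 thick and 20 tall, stands on it along the pot's y axis and makes two half-round pockets.
- pocket_near (a point): Centre of the cork floor of the pocket on the handle side (30 mm from the pot's axis, height 32).
- pocket_far (a point): Centre of the cork floor of the pocket away from the handle (30 mm from the pot's axis, height 32).
- rim (a point): Centre of the pot's rim, top plane (height 85). The rim has an inward flange, height 80 to 85, clear opening diameter 126; below it the inside diameter is 144. Two opposite notches, 24 wide, break the flange.
- notches: Part of the pot, origin at the rim's centre (height 85). Its x axis runs through the two notches, 45 degrees counterclockwise (from above) of the pot's x axis. Lid travel: 0 at the notches, half-turn 45 degrees clockwise of them, sprung plungers resist and click from about 65 degrees, hard stop at 90.
- lid: Loose aluminium lid, about 200 g, right way up, same after 180 degrees. Origin: centre of its underside. Solid plug, diameter 122, z 0 to 16; plate, diameter 150, z 16 to 20; black grip bar along its x, 64 long, 16 wide, z 20 to 50. Two lugs along +x and -x, to 68.5 from the axis, 16 wide, z 0 to 8. Home in the pot (plate on rim) its origin is 69 above the pot's origin.
- knob_round: Loose chrome cabinet knob with a round head, standing on its foot on the turntable. Origin: centre of the foot's underside. Foot diameter 21, head diameter 30 from z 12 to 32; about 50 g.
- knob_square: Loose chrome cabinet knob with a square head, standing on its foot on the turntable. Origin: centre of the foot's underside. Foot diameter 21, head 28 by 28 with sides along its x and y, z 12 to 32; about 50 g.
- turntable: Black plastic turntable, diameter 220, top at 18; it does not move. Origin: centre of its underside. Carries the knobs and the vase.
- vase: Bystander: loose brown ceramic vase on the turntable, largest diameter 76, 145 tall. Origin: centre of its underside.
- ice_mould: Bystander: loose green ice mould on the counter, 90 by 190 by 32. Origin: centre of its underside.
- tape_roll: Bystander: loose roll of packing tape lying flat, diameter 100, 48 tall. Origin: centre of its underside.
Not all that is in view belongs to the job. Leave any blue or orange look-alike of the pot alone.

How it is judged:
On the way, in this order (a step that is already met when the one before it is completed fails the run):
1. the round knob is in the handle-side pocket, let go, with the square one not yet in the pot (x of knob_round in the frame of pot below -0.004 m and horizontal distance between knob_round and pot below 0.066 m and z of knob_round in the frame of pot between 0.025 and 0.056 m and contact force between the fingers and knob_round below 0.1 N and horizontal distance between knob_square and pot above 0.08 m), for 0.2 s.
2. the square knob is in the other pocket, let go (x of knob_round in the frame of pot below -0.004 m and horizontal distance between each of knob_round, knob_square and pot below 0.066 m and z of knob_round in the frame of pot between 0.025 and 0.056 m and x of knob_square in the frame of pot above 0.004 m and z of knob_square in the frame of pot between 0.025 and 0.056 m and contact force between the fingers and knob_square below 0.1 N), for 0.2 s.
3. the lid is home in the rim at the notches (horizontal distance between lid and pot below 0.006 m and z of lid in the frame of pot between 0.06 and 0.0735 m and angle between lid's own z axis and vertical below 0.09 rad and angle between the x axis of lid and the x axis of notches, either way round below 0.4 rad), for 0.05 s.
At the end, for the whole second after the job is handed in: The lid is home on the pot (within 6 mm of its axis, within 4.5 mm of fully down), its bar within 8 degrees of the line of the pot's handle, at rest and still gripped by the fingers with more than 3 N; the round knob is in the handle-side pocket and the square one in the other (horizontal distance between lid and pot below 0.006 m and z of lid in the frame of pot between 0.06 and 0.0735 m and angle between lid's own z axis and vertical below 0.09 rad and angle between the x axis of lid and the x axis of pot, either way round below 0.14 rad and contact force between the fingers and lid above 3 N and angular speed of lid below 0.1 rad/s and linear speed of lid below 0.02 m/s and x of knob_round in the frame of pot below -0.004 m and horizontal distance between each of knob_round, knob_square and pot below 0.066 m and z of knob_round in the frame of pot between 0.025 and 0.056 m and x of knob_square in the frame of pot above 0.004 m and z of knob_square in the frame of pot between 0.025 and 0.056 m); the arm keeps its last pose, push and grip.
It fails at once if the lid was turned as far as the lock click (over 63 degrees from the notches) (horizontal distance between lid and pot below 0.006 m and z of lid in the frame of pot between 0.06 and 0.0735 m and angle between lid's own z axis and vertical below 0.09 rad and angle between the x axis of lid and the x axis of notches, either way round above 1.1 rad).
It fails at once if a knob was dropped (falling free faster than 0.9 m/s) ((linear speed of knob_round above 0.9 m/s and contact force between the fingers and knob_round below 0.1 N) or (linear speed of knob_square above 0.9 m/s and contact force between the fingers and knob_square below 0.1 N)).
It fails at once if a bystander was moved over 25 mm or tipped (distance of any of vase, ice_mould, tape_roll from where it was at the start of the episode above 0.025 m or angle between vase's own z axis and vertical above 0.3 rad).
It also fails if it takes over 72 s, if anything falls off the work surface, if the arm or the gripper's body presses on something with over 40 N, if the wrist force passes 120 N, or if a joint passes its speed limit or range.

## Working session

There is one attempt and no reset: what is moved stays moved. The work goes in short steps, Python scripts to look and compute and a tool call to move; the robot and the scene stay as the last step left them, time stands still between calls to the robot, and variables do not carry over. Pictures are saved under pics/ and viewed, at most 10 in all, crops included, and the job is handed in when it is done.

Besides the shell and the picture viewer there is one more tool, called as name(argument=value, ...), one argument or row to a line, values as JSON. jog_arm: Moves the arm, as the interface text tells. Shifts and turns lie within -1 to 1; 1 stands for 0.5 m of shift or 30 degrees of turn. Its arguments: {"type":"object","properties":{"commands":{"type":"array","items":{"type":"array","items":{"type":"number","minimum":-1,"maximum":1}}},"grip_force":{"type":"number"}},"required":["commands"]}

```bash
ls; mkdir -p pics; cat > h.py <<'E'
import numpy as np, cv2
from bench import ctrl
from scipy.spatial.transform import Rotation as R
def cam(name):
    s=ctrl.get_state(); d=ctrl.get_image(name); im=d["frame"]; h=im.shape[0]
    f=h/2/np.tan(np.radians(d["vfov"])/2)
    K=np.array([[f,0,d["cx"]],[0,f,d["cy"]],[0,0,1]]); D=np.array(d["distortion"],float)
    if "camera_from_world" in d: wc=np.linalg.inv(np.array(d["camera_from_world"]))
    else:
        T=np.eye(4); T[:3,:3]=R.from_rotvec(s["tool_rot"]).as_matrix(); T[:3,3]=s["position"]; wc=T@np.array(d["mount"])
    return dict(im=cv2.cvtColor(im,cv2.COLOR_RGB2BGR),K=K,D=D,wc=wc)
def ray(c,uv):
    p=cv2.undistortPoints(np.array(uv,float).reshape(-1,1,2),c["K"],c["D"]).reshape(-1,2)
    d=np.c_[p,np.ones(len(p))]@c["wc"][:3,:3].T
    return c["wc"][:3,3],d
def onz(c,uv,z):
    o,d=ray(c,uv); return o+d*((z-o[2])/d[:,2])[:,None]
def proj(c,P):
    cw=np.linalg.inv(c["wc"]); return cv2.projectPoints(np.array(P,float).reshape(-1,1,3),cv2.Rodrigues(cw[:3,:3])[0],cw[:3,3],c["K"],c["D"])[0].reshape(-1,2)
E
python3 - <<'E'
from h import *
print(ctrl.get_state())
for n in("top","side","wrist"):
    c=cam(n); cv2.imwrite(f"pics/{n}0.png",c["im"]); np.savez(f"{n}0.npz",**c); print(n,c["wc"].round(3).tolist())
E
```

```text
pics
{'time': 0.0, 'joint_positions': array([ 1.29908254,  0.32181626, -0.07007557,  1.45167796,  0.02260889,
        1.37077772, -0.05687615]), 'qd': array([-0.00108305, -0.00029149, -0.00074467,  0.00074982, -0.00074464,
        0.00074917,  0.00042509]), 'joint_torque': array([ 3.11517142e-04, -4.91301048e+01, -4.04193308e-01, -3.12530279e+01,
       -6.42041839e-02,  4.36402566e-02,  1.88971903e-04]), 'position': array([ 0.18304888, -0.62312131,  0.22146432]), 'tool_rot': array([-3.10772153e+00, -4.47238463e-01,  5.92175937e-04]), 'ft_force': array([-0.38694336, -0.84004845, -0.35939746]), 'torque': array([-0.01453574,  0.0222811 , -0.06386305]), 'grip_force': 0.0, 'grip_width': 1.0025902039427306}
top [[-0.012, -0.995, 0.102, 0.424], [-1.0, 0.013, 0.005, -0.037], [-0.006, -0.102, -0.995, 1.186], [0.0, 0.0, 0.0, 1.0]]
side [[-0.972, -0.153, 0.18, 0.374], [-0.236, 0.628, -0.741, 0.723], [0.001, -0.763, -0.647, 0.714], [0.0, 0.0, 0.0, 1.0]]
wrist [[0.281, -0.918, -0.279, 0.262], [-0.96, -0.269, -0.081, -0.6], [-0.001, 0.291, -0.957, 0.385], [0.0, 0.0, 0.0, 1.0]]
```

View pics/top0.png

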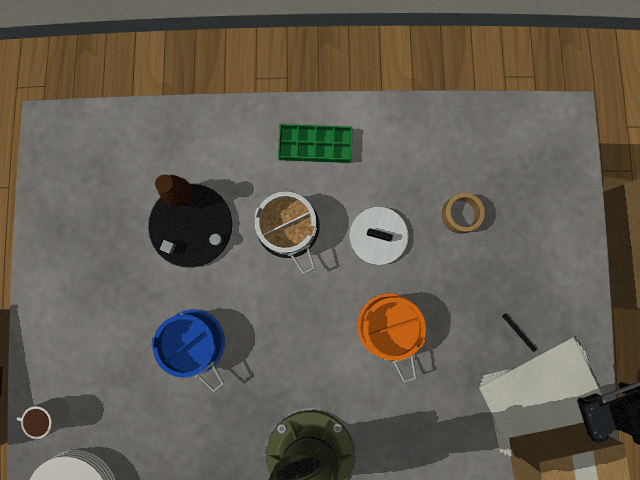

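View pics/side0.png

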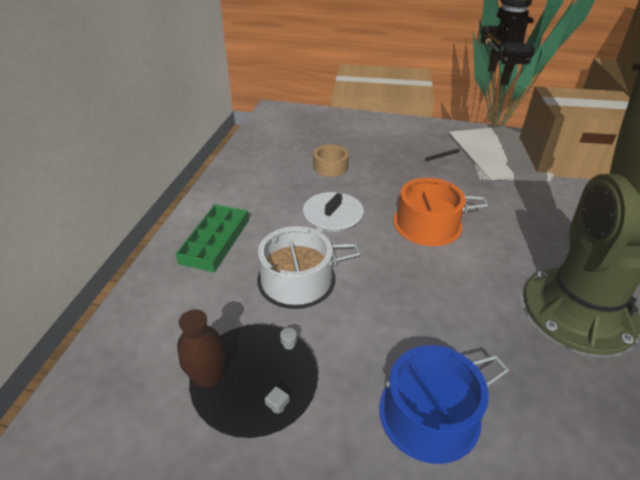

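The top view shows the aluminium pot at (286,222) with its handle at (303,260). The blue pot (188,343) and orange pot (393,327) are look-alikes and I'll leave them alone. The knobs are at (215,239), round, and (167,246), square. The lid is at (379,236), with its bar dark. The side view agrees with this: pot (296,265), round knob (288,338), square knob (277,400).

```bash
python3 - <<'E'
from h import *
c=dict(np.load("top0.npz")); im=c["im"]; hsv=cv2.cvtColor(im,cv2.COLOR_BGR2HSV)
m=((hsv[...,1]<40)&(hsv[...,2]>150)).astype(np.uint8)
n,l,st,ce=cv2.connectedComponentsWithStats(m)
for i in range(1,n):
    x,y,w,h,a=st[i]
    if a>25 and 140<ce[i][0]<420 and 180<ce[i][1]<280:
        z={True:0.05}.get(a<400,0.085 if ce[i][0]<330 else 0.02)
        pts=cv2.findContours((l==i).astype(np.uint8),cv2.RETR_EXTERNAL,cv2.CHAIN_APPROX_NONE)[0][0]
        P=onz(c,pts.reshape(-1,2),z)[:,:2]*1000
        print(st[i],ce[i].round(1),"z",z,"c",onz(c,[ce[i]],z)[0].round(4),"circ",[np.round(v,1) for v in cv2.minEnclosingCircle(P.astype(np.float32))],"rect",[np.round(v,1) for v in cv2.minAreaRect(P.astype(np.float32))])
# lid bar: dark
b=np.zeros_like(m); b[215:258,355:404]=(hsv[215:258,355:404,2]<70)
pts=np.argwhere(b)[:,::-1]; P=onz(c,pts,0.05)[:,:2]*1000; print("bar",len(P),[np.round(v,1) for v in cv2.minAreaRect(P.astype(np.float32))])
crop=np.hstack([cv2.resize(im[185:285,a:a+130],None,fx=3,fy=3,interpolation=cv2.INTER_CUBIC) for a in (140,245)])
cv2.imwrite("pics/crop1.png",crop)
E
```

```text
[255 192  61  60 772] [285.8 221.7] z 0.085 c [0.5806 0.0489 0.085 ] circ [array([581.3,  51.2]), np.float64(77.0)] rect [array([581.7,  51.2]), array([145.9, 144.4]), np.float64(89.4)]
[ 350  207   58   58 2305] [377.5 235.4] z 0.02 c [ 0.5515 -0.1801  0.02  ] circ [array([ 552.4, -182.1]), np.float64(74.3)] rect [array([ 552.4, -182.3]), array([146.2, 146.2]), np.float64(44.0)]
bar 206 [array([ 547.5, -195.2]), array([ 90. , 105.5]), np.float64(88.2)]
```

View pics/crop1.png

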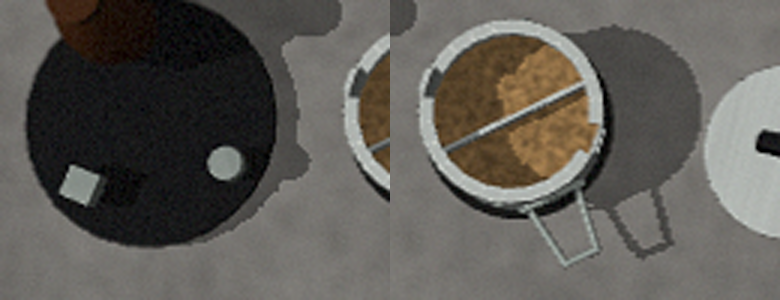

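The crop shows the square knob at about (167,247), the round knob at (215,239) and the handle tip at about (307,270). The divider runs from (263,235) to (310,214), with notches at (259,213) and (315,231). These all belong to the aluminium pot, so that is the choice. Next I'll work out exact angles.

```bash
python3 - <<'E'
from h import *
c=dict(np.load("top0.npz")); im=c["im"]; hsv=cv2.cvtColor(im,cv2.COLOR_BGR2HSV); V=hsv[...,2]
pot=np.array([581.5,51.2])
for name,(x0,x1,y0,y1),z,ok in [("sq",(155,180,235,260),.05,V>100),("rd",(204,226,230,250),.05,V>100),("bar",(362,396,225,247),.05,V<45)]:
    m=np.zeros(V.shape,np.uint8); m[y0:y1,x0:x1]=ok[y0:y1,x0:x1]
    n,l,st,ce=cv2.connectedComponentsWithStats(m); i=1+st[1:,4].argmax()
    pts=np.argwhere(l==i)[:,::-1]; P=onz(c,pts,z)[:,:2]*1000; r=cv2.minAreaRect(P.astype(np.float32))
    ev,vec=np.linalg.eigh(np.cov(P.T)); print(name,len(P),P.mean(0).round(1),[np.round(v,1) for v in r],"pca",np.degrees(np.arctan2(vec[1,1],vec[0,1])).round(1))
d=onz(c,[[263.3,235],[310,214.3]],.052)[:,:2]; v=d[1]-d[0]; print("divider dir",np.degrees(np.arctan2(v[1],v[0])), d.mean(0))
h=onz(c,[[306.5,269.5]],.062)[0,:2]*1000; v=h-pot; print("handle dir",np.degrees(np.arctan2(v[1],v[0])),np.hypot(*v))
n=onz(c,[[259,212.7],[315,230.5]],.085)[:,:2]*1000; v=n[0]-n[1]; print("notch dir",np.degrees(np.arctan2(v[1],v[0])),n)
print("vase top",onz(c,[[166,183]],.145), "tool",R.from_rotvec(ctrl.get_state()["tool_rot"]).as_matrix().round(3).tolist())
s=dict(np.load("side0.npz"))
for p,uv in (("rd",(289,333)),("sq",(277,396))): print(p,onz(s,[uv],.045))
print("vase base", onz(s,[(208,380)],0.018),"table c",onz(c,[(190.5,225)],.018))
E
```

```text
sq 110 [528.  353.6] [array([527.8, 353.6]), array([26.5, 26.5]), np.float64(67.5)] pca 110.4
rd 95 [544.8 231. ] [array([544.5, 231.8]), array([25.4, 25.1]), np.float64(89.3)] pca 152.3
bar 180 [ 550.3 -181.3] [array([ 550.4, -180.9]), array([62.1, 18.3]), np.float64(74.4)] pca 74.7
divider dir -66.62209256921165 [0.5779175  0.04937571]
handle dir -156.50891212810126 126.75441547855122
notch dir 71.50217017486504 [[603.59529388 114.09756859]
 [558.22274548 -21.52375562]]
vase top [[0.66733805 0.32441216 0.145     ]] tool [[0.959, 0.282, -0.001], [0.282, -0.959, 0.001], [-0.0, -0.001, -1.0]]
rd [[0.54484582 0.22502484 0.045     ]]
sq [[0.52853648 0.34965067 0.045     ]]
vase base [[0.65749123 0.33412692 0.018     ]] table c [[0.58504977 0.30115439 0.018     ]]
```

jog_arm(
  commands=[
    [1, 0.056, 0.056, 0, 0, 0, 0.05],
    [1, 0.112, 0.112, 0, 0, 0, 0.1],
    [1, 0.168, 0.168, 0, 0, 0, 0.15],
    [1, 0.224, 0.224, 0, 0, 0, 0.2],
    [1, 0.28, 0.28, 0, 0, 0, 0.233],
  ],
  grip_force=20,
)

```text
time: 0.57
position: [0.3241, -0.482, 0.2223]
tool_rot: [-3.076, -0.637, 0.0]
ft_force: [0.4, -0.7, -0.1]
grip_width: 1.001
grip_force: 0.0
```

jog_arm(
  commands=[
    [1, 0.056, 0.056, 0, 0, 0, 0],
    [1, 0.112, 0.112, 0, 0, 0, 0],
    [1, 0.168, 0.168, 0, 0, 0, 0],
    [1, 0.224, 0.224, 0, 0, 0, 0],
    [1, 0.28, 0.28, 0, 0, 0, 0],
  ],
)

```text
time: 0.98
position: [0.4641, -0.342, 0.2225]
tool_rot: [3.076, 0.636, -0.0]
ft_force: [-0.3, -0.8, -0.6]
grip_width: 0.998
grip_force: 0.0
```

jog_arm(
  commands=[
    [1, 0.011, 0.076, 0, 0, 0, 0],
    [1, 0.022, 0.152, 0, 0, 0, 0],
    [1, 0.033, 0.228, 0, 0, 0, 0],
    [1, 0.044, 0.304, 0, 0, 0, 0],
    [1, 0.055, 0.38, 0, 0, 0, 0],
  ],
)

```text
time: 1.4
position: [0.4905, -0.1518, 0.2224]
tool_rot: [3.076, 0.636, -0.001]
ft_force: [1.3, -0.5, -0.4]
grip_width: 0.996
grip_force: 0.0
```

jog_arm(
  commands=[
    [1, 0.011, 0.076, 0, 0, 0, 0],
    [1, 0.022, 0.152, 0, 0, 0, 0],
    [1, 0.033, 0.228, 0, 0, 0, 0],
    [1, 0.044, 0.304, 0, 0, 0, 0],
    [1, 0.055, 0.38, 0, 0, 0, 0],
  ],
)

```text
time: 1.82
position: [0.518, 0.0381, 0.2226]
tool_rot: [3.076, 0.636, 0.0]
ft_force: [0.7, -0.7, 0.7]
grip_width: 0.998
grip_force: 0.0
```

jog_arm(
  commands=[
    [1, 0.011, 0.076, 0, 0, 0, 0],
    [1, 0.022, 0.152, 0, 0, 0, 0],
    [1, 0.033, 0.228, 0, 0, 0, 0],
    [1, 0.044, 0.304, 0, 0, 0, 0],
    [1, 0.054, 0.38, 0, 0, 0, 0],
  ],
)

```text
time: 2.23
position: [0.5452, 0.2278, 0.2224]
tool_rot: [3.076, 0.635, -0.0]
ft_force: [0.9, 0.2, -0.7]
grip_width: 1.003
grip_force: 0.0
```

```bash
cat >> h.py <<'E'
def phi(): 
    y=R.from_rotvec(ctrl.get_state()["tool_rot"]).as_matrix()[:,1]; return np.degrees(np.arctan2(y[1],y[0]))
E
python3 - <<'E'
from h import *
c=cam("wrist"); cv2.imwrite("pics/w1.png",c["im"]); np.savez("w1.npz",**c)
print(phi(), "pred rd",proj(c,[.545,.231,.05]),"sq",proj(c,[.528,.3536,.05]))
E
```

```text
-66.08647960129483 pred rd [[311.51214102 222.2418892 ]] sq [[184.35132635 188.3066257 ]]
```

View pics/w1.png

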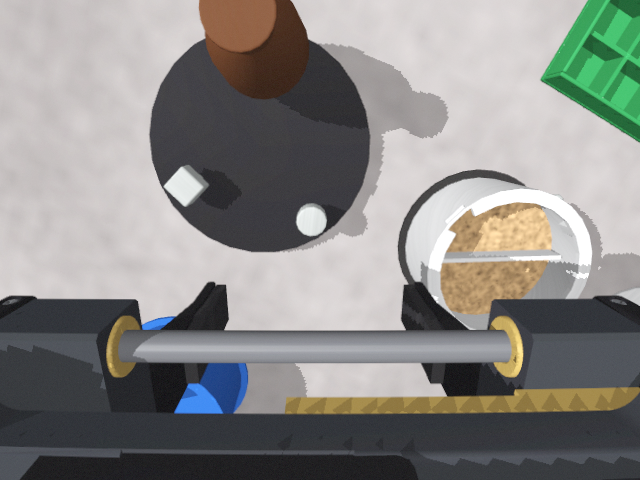

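The wrist view shows the round knob at (311,220) and the square knob at (186,187). Both sit where the top view predicted. I'll refine them and then descend.

```bash
python3 - <<'E'
from h import *
c=dict(np.load("w1.npz")); V=c["im"].min(2)
for name,(x0,x1,y0,y1) in [("sq",(155,215,160,215)),("rd",(290,335,198,242))]:
    m=np.zeros(V.shape,np.uint8); m[y0:y1,x0:x1]=V[y0:y1,x0:x1]>205
    n,l,st,ce=cv2.connectedComponentsWithStats(m); i=1+st[1:,4].argmax(); pts=np.argwhere(l==i)[:,::-1]
    P=onz(c,pts,.05)[:,:2]*1000; print(name,st[i],P.mean(0).round(1),[np.round(v,1) for v in cv2.minAreaRect(P.astype(np.float32))])
E
```

```text
sq [164 167  38  39 758] [529.2 355.6] [array([529.1, 355.6]), array([26.1, 25.8]), np.float64(67.7)]
rd [297 207  29  28 637] [546.1 232.4] [array([546.2, 232.1]), array([26.6, 26.9]), np.float64(23.3)]
```

jog_arm(
  commands=[
    [1, 0.001, 0.004, -0.072, 0, 0, 0],
    [1, 0.001, 0.008, -0.144, 0, 0, 0],
    [1, 0.001, 0.008, -0.216, 0, 0, 0],
    [1, 0.001, 0.008, -0.288, 0, 0, 0],
    [1, 0.001, 0.008, -0.35, 0, 0, 0],
  ],
  grip_force=25,
)

```text
time: 2.7
position: [0.5447, 0.2295, 0.045]
tool_rot: [3.076, 0.636, -0.003]
ft_force: [0.2, -0.6, -0.7]
grip_width: 1.004
grip_force: 0.0
```

jog_arm(
  commands=[
    [1, 0, 0, -0.023, 0, 0, 0],
    [1, 0, 0, -0.046, 0, 0, 0],
    [1, 0, 0, -0.046, 0, 0, 0],
    [0.4, 0, 0, -0.046, 0, 0, 0],
    [0, 0, 0, -0.046, 0, 0, 0],
  ],
)

```text
time: 3.12
position: [0.5472, 0.2311, 0.0267]
tool_rot: [-3.076, -0.636, -0.005]
ft_force: [-0.0, 0.9, 0.0]
grip_width: 0.919
grip_force: 0.0
```

jog_arm(
  commands=[
    [0, 0, 0, 0, 0, 0, 0],
    [0, 0, 0, 0, 0, 0, 0],
    [0, 0, 0, 0, 0, 0, 0],
    [0, 0, 0, 0, 0, 0, 0],
    [0, 0, 0, 0, 0, 0, 0],
  ],
)

```text
time: 3.53
position: [0.5459, 0.2303, 0.0249]
tool_rot: [3.076, 0.636, 0.001]
ft_force: [-0.3, -0.1, -0.1]
grip_width: 0.551
grip_force: 0.0
```

jog_arm(
  commands=[
    [0, 0, 0, 0, 0, 0, 0],
    [0, 0, 0, 0, 0, 0, 0],
    [0, 0, 0, 0, 0, 0, 0],
    [0, 0, 0, 0, 0, 0, 0],
    [0, 0, 0, 0, 0, 0, 0],
  ],
)

```text
time: 3.95
position: [0.5457, 0.2304, 0.0245]
tool_rot: [3.076, 0.636, -0.0]
ft_force: [-0.3, 0.4, 0.2]
grip_width: 0.335
grip_force: 25.0
```

jog_arm(
  commands=[
    [0, 0, 0, 0.02, 0, 0, 0],
    [0, 0, 0, 0.06, 0, 0, 0],
    [0, 0, 0, 0.12, 0, 0, 0],
    [0, 0, 0, 0.18, 0, 0, 0],
    [0, 0, 0, 0.25, 0, 0, 0],
  ],
)

```text
time: 4.37
position: [0.5448, 0.2301, 0.1505]
tool_rot: [3.076, 0.637, -0.003]
ft_force: [0.1, 0.4, -0.2]
grip_width: 0.333
grip_force: 25.0
```

jog_arm(
  commands=[
    [0, 0.004, -0.076, 0, 0, 0, 0],
    [0, 0.008, -0.152, 0, 0, 0, 0],
    [0, 0.012, -0.228, 0, 0, 0, 0],
    [0, 0.016, -0.304, 0, 0, 0, 0],
    [0, 0.018, -0.381, 0, 0, 0, -0.02],
  ],
)

```text
time: 4.78
position: [0.5547, 0.0383, 0.1505]
tool_rot: [3.079, 0.621, 0.002]
ft_force: [0.3, -0.2, -0.6]
grip_width: 0.335
grip_force: 25.0
```

```bash
python3 - <<'E'
from h import *
c=cam("wrist"); cv2.imwrite("pics/w2.png",c["im"]); np.savez("w2.npz",**c)
print(phi(),ctrl.get_state()["position"], "pred rim c",proj(c,[.5815,.0512,.085]))
t=np.radians(np.arange(0,360,45)); print(proj(c,np.c_[.5815+.063*np.cos(t),.0512+.063*np.sin(t),0*t+.085]).round(0).tolist())
E
```

```text
-67.89796179651451 [0.55525991 0.0270127  0.14996223] pred rim c [[312.54044757 218.15033119]]
[[352.0, 125.0], [273.0, 125.0], [221.0, 181.0], [226.0, 253.0], [278.0, 299.0], [347.0, 299.0], [399.0, 253.0], [404.0, 182.0]]
```

View pics/w2.png

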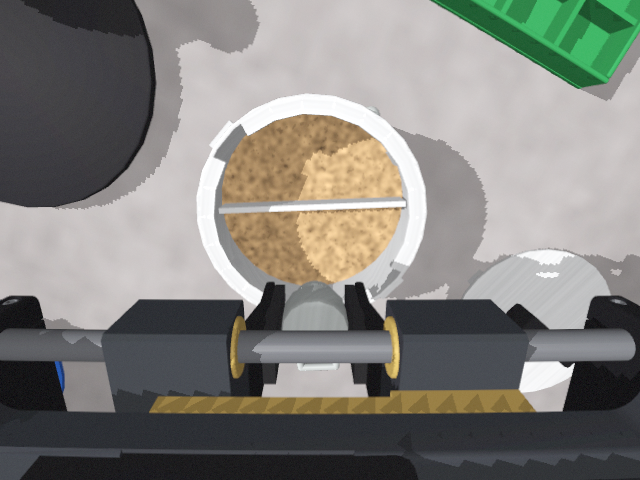

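The rim's inner circle is centred at about (312,205), with the divider across it, the handle under the gripper and the knob held at (317,310). The arm may have been swinging when I took this, so I'll let it settle and measure.

jog_arm(
  commands=[
    [0, 0, 0, 0, 0, 0, 0],
    [0, 0, 0, 0, 0, 0, 0],
    [0, 0, 0, 0, 0, 0, 0],
    [0, 0, 0, 0, 0, 0, 0],
    [0, 0, 0, 0, 0, 0, 0],
  ],
)

```text
time: 5.25
position: [0.5546, 0.0416, 0.1498]
tool_rot: [-3.079, -0.624, -0.0]
ft_force: [-0.8, -0.4, 0.7]
grip_width: 0.334
grip_force: 25.0
```

```bash
cat >> h.py <<'E'
def rim(c,guess=(.5815,.0512)):
    "rim centre: outermost strong white edges of the flange inner circle, on radial rays from the guess, at z=85"
    g=cv2.GaussianBlur(c["im"],(3,3),0).astype(float); s=g.min(2)  # blue-ish channel: cork dark, alu bright
    P=[]
    for t in np.radians(np.arange(0,360,3)):
        r=np.arange(.050,.074,.0005); q=np.c_[guess[0]+r*np.cos(t),guess[1]+r*np.sin(t),0*r+.085]
        uv=proj(c,q); v=cv2.remap(s.astype(np.float32),uv[:,:1].astype(np.float32),uv[:,1:].astype(np.float32),cv2.INTER_LINEAR).ravel()
        dv=v[3:]-v[:-3]; k=dv.argmax()
        if dv[k]>40: P.append(np.r_[q[k+1][:2],np.degrees(t)])
    P=np.array(P); A=np.c_[P[:,:2]*2,np.ones(len(P))]; w=np.ones(len(P),bool)
    for _ in range(8):
        x=np.linalg.lstsq(A[w],(P[w,:2]**2).sum(1),rcond=None)[0]; rr=np.hypot(*(P[:,:2]-x[:2]).T); R0=np.sqrt(x[2]+x[:2]@x[:2]); w=abs(rr-R0)<max(.001,1.5*np.std(rr[w]-R0))
    return x[:2],R0,w.sum(),len(P)
E
python3 - <<'E'
from h import *
print(ctrl.get_state()["position"])
c=cam("wrist"); np.savez("w3.npz",**c); print(ctrl.get_state()["position"])
print(phi(),rim(c)); print("top",rim(dict(np.load("top0.npz"))))
E
```

```text
[0.55462153 0.0416481  0.14978521]
[0.55462874 0.04135569 0.14970083]
-67.08990788152396 (array([0.58209339, 0.05258493]), np.float64(0.06313284129349515), np.int64(65), 88)
top (array([0.5821822 , 0.05057555]), np.float64(0.06343871216426882), np.int64(15), 15)
```

jog_arm(
  commands=[
    [0, 0, -0.003, -0.04, 0, 0, 0],
    [0, 0, -0.003, -0.09, 0, 0, 0],
    [0, 0, -0.003, -0.14, 0, 0, 0],
    [0, 0, -0.003, -0.18, 0, 0, 0],
    [0, 0, -0.003, -0.2, 0, 0, 0],
  ],
)

```text
time: 5.72
position: [0.5528, 0.0389, 0.0469]
tool_rot: [-3.078, -0.622, 0.006]
ft_force: [-0.6, -0.9, -1.4]
grip_width: 0.333
grip_force: 25.0
```

jog_arm(
  commands=[
    [0, 0, 0, -0.007, 0, 0, 0],
    [0, 0, 0, -0.014, 0, 0, 0],
    [0, 0, 0, -0.02, 0, 0, 0],
    [0, 0, 0, -0.02, 0, 0, 0],
    [0, 0, 0, -0.02, 0, 0, 0],
  ],
)

```text
time: 6.13
position: [0.5554, 0.0384, 0.0405]
tool_rot: [3.079, 0.62, 0.002]
ft_force: [-0.2, 0.6, -1.0]
grip_width: 0.335
grip_force: 25.0
```

jog_arm(
  commands=[
    [0, 0, 0, -0.001, 0, 0, 0],
    [0, 0, 0, -0.002, 0, 0, 0],
    [0, 0, 0, -0.003, 0, 0, 0],
    [0, 0, 0, -0.003, 0, 0, 0],
    [0, 0, 0, -0.003, 0, 0, 0],
  ],
)

```text
time: 6.55
position: [0.5551, 0.0383, 0.0385]
tool_rot: [3.079, 0.62, 0.001]
ft_force: [-0.3, -0.3, 1.5]
grip_width: 0.339
grip_force: 25.0
```

jog_arm(
  commands=[
    [0.6, 0, 0, 0, 0, 0, 0],
    [0.6, 0, 0, 0, 0, 0, 0],
    [0.6, 0, 0, 0, 0, 0, 0],
    [0.6, 0, 0, 0, 0, 0, 0],
    [0.6, 0, 0, 0, 0, 0, 0],
  ],
)

```text
time: 6.97
position: [0.5546, 0.0384, 0.0379]
tool_rot: [-3.08, -0.62, 0.0]
ft_force: [-0.3, -0.2, 0.2]
grip_width: 0.573
grip_force: 0.0
```

jog_arm(
  commands=[
    [0.6, 0, 0, 0.01, 0, 0, 0],
    [0.6, 0, 0, 0.05, 0, 0, 0],
    [0.6, 0, 0, 0.12, 0, 0, 0],
    [0.6, 0, 0, 0.2, 0, 0, 0],
    [0.6, 0, 0, 0.28, 0, 0, 0],
  ],
)

```text
time: 7.38
position: [0.554, 0.0386, 0.1795]
tool_rot: [-3.079, -0.621, 0.002]
ft_force: [1.2, -0.4, -0.1]
grip_width: 0.601
grip_force: 0.0
```

jog_arm(
  commands=[
    [1, -0.005, 0.06, 0.04, 0, 0, 0.19],
    [1, -0.01, 0.12, 0.04, 0, 0, 0.38],
    [1, -0.015, 0.18, 0.04, 0, 0, 0.57],
    [1, -0.02, 0.25, 0.04, 0, 0, 0.76],
    [1, -0.026, 0.316, 0.04, 0, 0, 0.95],
  ],
)

```text
time: 7.8
position: [0.5416, 0.1977, 0.1989]
tool_rot: [2.829, 1.365, 0.002]
ft_force: [0.0, 0.5, 0.5]
grip_width: 0.894
grip_force: 0.0
```

jog_arm(
  commands=[
    [1, -0.005, 0.07, 0, 0, 0, 0.19],
    [1, -0.01, 0.14, 0, 0, 0, 0.38],
    [1, -0.015, 0.2, 0, 0, 0, 0.57],
    [1, -0.02, 0.26, 0, 0, 0, 0.76],
    [1, -0.026, 0.316, 0, 0, 0, 0.95],
  ],
)

```text
time: 8.22
position: [0.5284, 0.3561, 0.1984]
tool_rot: [-2.405, -2.021, -0.001]
ft_force: [0.6, -0.8, 0.4]
grip_width: 0.999
grip_force: 0.0
```

jog_arm(
  commands=[
    [1, 0, 0, 0, 0, 0, 0.18],
    [1, 0, 0, 0, 0, 0, 0.36],
    [1, 0, 0, 0, 0, 0, 0.54],
    [1, 0, 0, 0, 0, 0, 0.72],
    [1, 0, 0, 0, 0, 0, 0.9],
  ],
)

```text
time: 8.63
position: [0.5287, 0.3544, 0.1983]
tool_rot: [1.868, 2.526, -0.0]
ft_force: [0.3, -0.8, -0.7]
grip_width: 0.999
grip_force: 0.0
```

jog_arm(
  commands=[
    [1, 0, 0, 0, 0, 0, 0.18],
    [1, 0, 0, 0, 0, 0, 0.36],
    [1, 0, 0, 0, 0, 0, 0.54],
    [1, 0, 0, 0, 0, 0, 0.72],
    [1, 0, 0, 0, 0, 0, 0.9],
  ],
)

```text
time: 9.05
position: [0.5288, 0.3542, 0.1984]
tool_rot: [1.227, 2.892, 0.0]
ft_force: [-0.3, -0.4, 0.1]
grip_width: 1.001
grip_force: 0.0
```

jog_arm(
  commands=[
    [1, 0, 0, 0, 0, 0, 0.2],
    [1, 0, 0, 0, 0, 0, 0.4],
    [1, 0, 0, 0, 0, 0, 0.6],
    [1, 0, 0, 0, 0, 0, 0.787],
    [1, 0, 0, 0, 0, 0, 0.787],
  ],
)

```text
time: 9.47
position: [0.5288, 0.3541, 0.1981]
tool_rot: [-0.613, -3.081, -0.0]
ft_force: [0.8, 1.2, -0.3]
grip_width: 1.001
grip_force: 0.0
```

```bash
python3 - <<'E'
from h import *
s=ctrl.get_state(); print(phi(),s["position"],s["joint_positions"])
c=cam("top"); cv2.imwrite("pics/crop2.png",cv2.resize(c["im"][185:285,140:340],None,fx=4,fy=4,interpolation=cv2.INTER_CUBIC))
E
```

```text
67.4968578117721 [0.52883308 0.35410388 0.19809355] [ 0.21452474  0.58650979 -1.20707262  1.49150372  0.54833001  1.44020247
  0.17101672]
```

View pics/crop2.png

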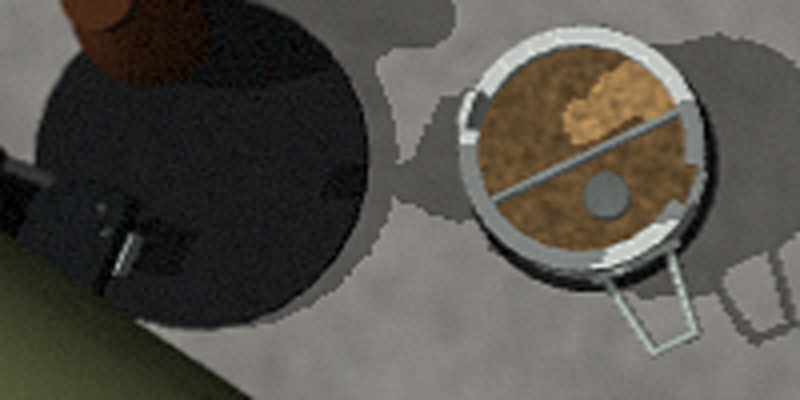

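The round knob stands in the handle-side pocket, at crop (605,195). The gripper is over the square knob with its fingers aligned at 67.5°.

jog_arm(
  commands=[
    [1, 0, 0.001, -0.06, 0, 0, 0],
    [1, 0, 0.001, -0.13, 0, 0, 0],
    [1, 0, 0.001, -0.2, 0, 0, 0],
    [1, 0, 0.001, -0.26, 0, 0, 0],
    [1, 0, 0.001, -0.31, 0, 0, 0],
  ],
)

```text
time: 9.93
position: [0.5283, 0.3538, 0.0408]
tool_rot: [-0.621, -3.079, 0.003]
ft_force: [0.0, 0.1, -0.6]
grip_width: 1.001
grip_force: 0.0
```

jog_arm(
  commands=[
    [1, 0, 0, -0.018, 0, 0, 0],
    [1, 0, 0, -0.036, 0, 0, 0],
    [1, 0, 0, -0.036, 0, 0, 0],
    [0, 0, 0, -0.036, 0, 0, 0],
    [0, 0, 0, -0.036, 0, 0, 0],
  ],
)

```text
time: 10.35
position: [0.5296, 0.3558, 0.027]
tool_rot: [0.617, 3.079, 0.003]
ft_force: [-0.7, 0.6, -0.3]
grip_width: 0.921
grip_force: 0.0
```

jog_arm(
  commands=[
    [0, 0, 0, 0, 0, 0, 0],
    [0, 0, 0, 0, 0, 0, 0],
    [0, 0, 0, 0, 0, 0, 0],
    [0, 0, 0, 0, 0, 0, 0],
    [0, 0, 0, 0, 0, 0, 0],
  ],
)

```text
time: 10.77
position: [0.5288, 0.3548, 0.0253]
tool_rot: [0.616, 3.08, 0.0]
ft_force: [0.3, 0.4, -0.6]
grip_width: 0.557
grip_force: 0.0
```

jog_arm(
  commands=[
    [0, 0, 0, 0, 0, 0, 0],
    [0, 0, 0, 0, 0, 0, 0],
    [0, 0, 0, 0, 0, 0, 0],
    [0, 0, 0, 0, 0, 0, 0],
    [0, 0, 0, 0, 0, 0, 0],
  ],
)

```text
time: 11.18
position: [0.5287, 0.3547, 0.025]
tool_rot: [-0.616, -3.08, 0.0]
ft_force: [-0.7, -0.4, -0.4]
grip_width: 0.32
grip_force: 25.0
```

jog_arm(
  commands=[
    [0, 0, 0, 0, 0, 0, 0],
    [0, 0, 0, 0, 0, 0, 0],
    [0, 0, 0, 0, 0, 0, 0],
    [0, 0, 0, 0, 0, 0, 0],
    [0, 0, 0, 0, 0, 0, 0],
  ],
)

```text
time: 11.6
position: [0.5287, 0.3549, 0.025]
tool_rot: [0.616, 3.081, 0.0]
ft_force: [0.8, -0.5, -1.0]
grip_width: 0.319
grip_force: 25.0
```

jog_arm(
  commands=[
    [0, 0, 0, 0.02, 0, 0, 0],
    [0, 0, 0, 0.07, 0, 0, 0],
    [0, 0, 0, 0.14, 0, 0, 0],
    [0, 0, 0, 0.22, 0, 0, 0],
    [0, 0, 0, 0.3, 0, 0, 0],
  ],
)

```text
time: 12.02
position: [0.5281, 0.3548, 0.177]
tool_rot: [-0.615, -3.08, 0.0]
ft_force: [1.2, 0.8, 0.5]
grip_width: 0.322
grip_force: 25.0
```

jog_arm(
  commands=[
    [0, 0, 0, 0, 0, 0, -0.18],
    [0, 0, 0, 0, 0, 0, -0.36],
    [0, 0, 0, 0, 0, 0, -0.54],
    [0, 0, 0, 0, 0, 0, -0.72],
    [0, 0, 0, 0, 0, 0, -0.9],
  ],
)

```text
time: 12.43
position: [0.5286, 0.3551, 0.176]
tool_rot: [1.324, 2.848, 0.001]
ft_force: [0.3, 0.5, 0.0]
grip_width: 0.321
grip_force: 25.0
```

jog_arm(
  commands=[
    [0, 0.016, -0.058, 0, 0, 0, -0.18],
    [0, 0.032, -0.116, 0, 0, 0, -0.36],
    [0, 0.048, -0.174, 0, 0, 0, -0.54],
    [0, 0.064, -0.232, 0, 0, 0, -0.72],
    [0, 0.081, -0.291, 0, 0, 0, -0.9],
  ],
)

```text
time: 12.85
position: [0.5692, 0.2085, 0.1759]
tool_rot: [1.952, 2.461, 0.001]
ft_force: [0.4, 0.5, -1.3]
grip_width: 0.321
grip_force: 25.0
```

jog_arm(
  commands=[
    [0, 0.016, -0.058, 0, 0, 0, -0.18],
    [0, 0.032, -0.116, 0, 0, 0, -0.36],
    [0, 0.048, -0.174, 0, 0, 0, -0.54],
    [0, 0.064, -0.232, 0, 0, 0, -0.72],
    [0, 0.081, -0.291, 0, 0, 0, -0.9],
  ],
)

```text
time: 13.27
position: [0.6099, 0.063, 0.1761]
tool_rot: [2.472, 1.937, 0.001]
ft_force: [-0.0, 0.2, 0.6]
grip_width: 0.32
grip_force: 25.0
```

jog_arm(
  commands=[
    [0, 0, 0, 0, 0, 0, -0.18],
    [0, 0, 0, 0, 0, 0, -0.36],
    [0, 0, 0, 0, 0, 0, -0.54],
    [0, 0, 0, 0, 0, 0, -0.72],
    [0, 0, 0, 0, 0, 0, -0.9],
  ],
)

```text
time: 13.68
position: [0.6097, 0.0644, 0.1759]
tool_rot: [-2.857, -1.307, -0.001]
ft_force: [0.7, 0.3, -0.3]
grip_width: 0.319
grip_force: 25.0
```

jog_arm(
  commands=[
    [0, 0, 0, 0, 0, 0, -0.2],
    [0, 0, 0, 0, 0, 0, -0.4],
    [0, 0, 0, 0, 0, 0, -0.6],
    [0, 0, 0, 0, 0, 0, -0.8],
    [0, 0, 0, 0, 0, 0, -0.87],
  ],
)

```text
time: 14.1
position: [0.6097, 0.0645, 0.1759]
tool_rot: [3.078, 0.628, 0.001]
ft_force: [0.1, -0.4, -0.8]
grip_width: 0.322
grip_force: 25.0
```

jog_arm(
  commands=[
    [0, 0, 0, 0, 0, 0, 0],
    [0, 0, 0, 0, 0, 0, 0],
    [0, 0, 0, 0, 0, 0, 0],
    [0, 0, 0, 0, 0, 0, 0],
    [0, 0, 0, 0, 0, 0, 0],
  ],
)

```text
time: 14.52
position: [0.6097, 0.0639, 0.1751]
tool_rot: [-3.077, -0.635, 0.0]
ft_force: [-0.2, -0.7, -0.4]
grip_width: 0.322
grip_force: 25.0
```

```bash
python3 - <<'E'
from h import *
s=ctrl.get_state(); print(phi(),s["position"],s["joint_positions"].round(2),s["grip_force"],s["grip_width"])
E
```

```text
-66.69239055791917 [0.60967892 0.06386013 0.17510863] [ 0.45  0.36 -0.74  1.59  0.25  1.29 -1.49] 24.99993730802089 0.3223560652557355
```

jog_arm(
  commands=[
    [0, 0, 0, -0.05, 0, 0, 0],
    [0, 0, 0, -0.11, 0, 0, 0],
    [0, 0, 0, -0.17, 0, 0, 0],
    [0, 0, 0, -0.22, 0, 0, 0],
    [0, 0, 0, -0.25, 0, 0, 0],
  ],
)

```text
time: 14.93
position: [0.6079, 0.0634, 0.047]
tool_rot: [-3.076, -0.634, 0.006]
ft_force: [-0.2, -0.9, -0.7]
grip_width: 0.322
grip_force: 25.0
```

jog_arm(
  commands=[
    [0, 0, 0, -0.008, 0, 0, 0],
    [0, 0, 0, -0.014, 0, 0, 0],
    [0, 0, 0, -0.02, 0, 0, 0],
    [0, 0, 0, -0.02, 0, 0, 0],
    [0, 0, 0, -0.021, 0, 0, 0],
  ],
)

```text
time: 15.35
position: [0.6108, 0.0641, 0.041]
tool_rot: [3.077, 0.634, 0.004]
ft_force: [-0.3, 0.4, 0.3]
grip_width: 0.322
grip_force: 25.0
```

jog_arm(
  commands=[
    [0, 0, 0, -0.001, 0, 0, 0],
    [0, 0, 0, -0.002, 0, 0, 0],
    [0, 0, 0, -0.002, 0, 0, 0],
    [0, 0, 0, -0.002, 0, 0, 0],
    [0, 0, 0, -0.002, 0, 0, 0],
  ],
)

```text
time: 15.77
position: [0.61, 0.0638, 0.039]
tool_rot: [3.077, 0.634, 0.001]
ft_force: [-0.8, -0.6, 1.4]
grip_width: 0.319
grip_force: 25.0
```

jog_arm(
  commands=[
    [0.6, 0, 0, 0, 0, 0, 0],
    [0.6, 0, 0, 0, 0, 0, 0],
    [0.6, 0, 0, 0, 0, 0, 0],
    [0.6, 0, 0, 0, 0, 0, 0],
    [0.6, 0, 0, 0, 0, 0, 0],
  ],
)

```text
time: 16.18
position: [0.6097, 0.0639, 0.0385]
tool_rot: [3.077, 0.634, -0.0]
ft_force: [0.1, 1.2, -0.1]
grip_width: 0.571
grip_force: 0.0
```

jog_arm(
  commands=[
    [0.6, 0, 0, 0.01, 0, 0, 0],
    [0.6, 0, 0, 0.06, 0, 0, 0],
    [0.6, 0, 0, 0.13, 0, 0, 0],
    [0.6, 0, 0, 0.21, 0, 0, 0],
    [0.6, 0, 0, 0.29, 0, 0, 0],
  ],
)

```text
time: 16.6
position: [0.6091, 0.064, 0.1851]
tool_rot: [-3.077, -0.634, 0.002]
ft_force: [0.6, 0.1, 0.3]
grip_width: 0.602
grip_force: 0.0
```

jog_arm(
  commands=[
    [1, -0.01, -0.05, 0.035, 0, 0, 0.18],
    [1, -0.02, -0.1, 0.07, 0, 0, 0.36],
    [1, -0.03, -0.15, 0.07, 0, 0, 0.54],
    [1, -0.045, -0.2, 0.07, 0, 0, 0.72],
    [1, -0.058, -0.25, 0.07, 0, 0, 0.86],
  ],
)

```text
time: 17.02
position: [0.5805, -0.0622, 0.2195]
tool_rot: [2.854, 1.311, 0.001]
ft_force: [0.1, -0.5, 0.4]
grip_width: 0.892
grip_force: 0.0
```

jog_arm(
  commands=[
    [1, -0.01, -0.05, 0, 0, 0, 0.18],
    [1, -0.02, -0.1, 0, 0, 0, 0.36],
    [1, -0.03, -0.15, 0, 0, 0, 0.54],
    [1, -0.045, -0.2, 0, 0, 0, 0.72],
    [1, -0.059, -0.24, 0, 0, 0, 0.86],
  ],
)

```text
time: 17.43
position: [0.5506, -0.1835, 0.2189]
tool_rot: [2.491, 1.913, -0.001]
ft_force: [0.2, 0.3, 0.1]
grip_width: 0.997
grip_force: 0.0
```

jog_arm(
  commands=[
    [1, 0, 0, 0, 0, 0, 0],
    [1, 0, 0, 0, 0, 0, 0],
    [1, 0, 0, 0, 0, 0, 0],
    [1, 0, 0, 0, 0, 0, 0],
    [1, 0, 0, 0, 0, 0, 0],
  ],
)

```text
time: 17.85
position: [0.5517, -0.1795, 0.2188]
tool_rot: [2.492, 1.912, 0.001]
ft_force: [0.4, 0.5, -0.5]
grip_width: 0.997
grip_force: 0.0
```

```bash
python3 - <<'E'
from h import *
print(phi(),ctrl.get_state()["position"],ctrl.get_state()["joint_positions"].round(2))
c=cam("wrist"); np.savez("w4.npz",**c); t=cam("top"); cv2.imwrite("pics/v3.png",np.hstack([c["im"][80:330,120:520],cv2.resize(t["im"][185:270,250:380],(382,250))]))
uv=proj(c,[.5515,-.1815,.05])[0]; print("pred",uv)
V=c["im"].max(2); m=np.zeros(V.shape,np.uint8); x,y=uv.astype(int); m[y-70:y+50,x-80:x+80]=V[y-70:y+50,x-80:x+80]<70
n,l,st,ce=cv2.connectedComponentsWithStats(m)
i=l[y,x] or 1+st[1:,4].argmax(); pts=np.argwhere(l==i)[:,::-1]
P=onz(c,pts,.05)[:,:2]*1000; print(st[i],P.mean(0).round(1),[np.round(v,1) for v in cv2.minAreaRect(P.astype(np.float32))])
E
```

```text
-14.999150069852032 [ 0.55171989 -0.17947607  0.21882829] [ 0.94  0.25 -0.78  1.61  0.18  1.35 -0.13]
pred [313.01447532 225.68753981]
[ 306  189   18   68 1044] [ 553.3 -179.3] [array([ 553.2, -179.7]), array([65.8, 14.9]), np.float64(73.4)]
```

View pics/v3.png

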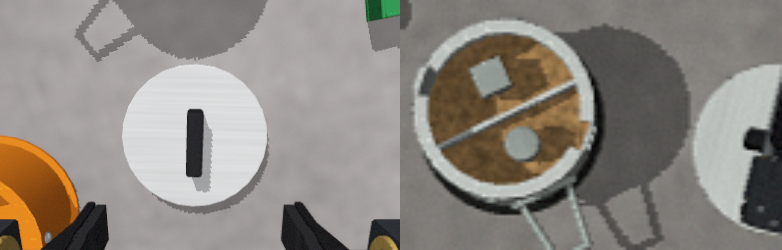

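The lid is seen from above with its bar upright at crop (194,143). Both knobs stand in their pockets: square far at (490,76), round near at (521,143). Next I'll grasp the lid bar.

jog_arm(
  commands=[
    [0.5, 0.002, -0.001, -0.07, 0, 0, -0.033],
    [0.5, 0.002, -0.001, -0.14, 0, 0, -0.033],
    [0.5, 0.002, -0.001, -0.21, 0, 0, -0.033],
    [0.5, 0.002, -0.001, -0.28, 0, 0, -0.033],
    [0.5, 0.002, -0.001, -0.34, 0, 0, -0.033],
  ],
  grip_force=50,
)

```text
time: 18.37
position: [0.5516, -0.1809, 0.0464]
tool_rot: [-2.509, -1.889, 0.001]
ft_force: [-0.6, -0.4, -0.5]
grip_width: 0.708
grip_force: 0.0
```

jog_arm(
  commands=[
    [0.5, 0, 0, -0.02, 0, 0, 0],
    [0.5, 0, 0, -0.04, 0, 0, 0],
    [0.5, 0, 0, -0.051, 0, 0, 0],
    [0.5, 0, 0, -0.051, 0, 0, 0],
    [0.5, 0, 0, -0.051, 0, 0, 0],
  ],
)

```text
time: 18.78
position: [0.5535, -0.1819, 0.0245]
tool_rot: [2.509, 1.887, 0.002]
ft_force: [-0.6, -0.2, 0.0]
grip_width: 0.508
grip_force: 0.0
```

jog_arm(
  commands=[
    [0, 0, 0, 0, 0, 0, 0],
    [0, 0, 0, 0, 0, 0, 0],
    [0, 0, 0, 0, 0, 0, 0],
    [0, 0, 0, 0, 0, 0, 0],
    [0, 0, 0, 0, 0, 0, 0],
  ],
)

```text
time: 19.2
position: [0.5523, -0.1818, 0.0234]
tool_rot: [2.511, 1.888, 0.0]
ft_force: [-2.8, 0.9, 1.5]
grip_width: 0.21
grip_force: 0.8
```

jog_arm(
  commands=[
    [0, 0, 0, 0, 0, 0, 0],
    [0, 0, 0, 0, 0, 0, 0],
    [0, 0, 0, 0, 0, 0, 0],
    [0, 0, 0, 0, 0, 0, 0],
    [0, 0, 0, 0, 0, 0, 0],
  ],
)

```text
time: 19.62
position: [0.5521, -0.1817, 0.0234]
tool_rot: [2.511, 1.888, -0.001]
ft_force: [-2.7, 1.2, 4.9]
grip_width: 0.176
grip_force: 50.0
```

```bash
python3 - <<'E'
from h import *
c=dict(np.load("w4.npz")); hsv=cv2.cvtColor(c["im"],cv2.COLOR_BGR2HSV)
g=cv2.GaussianBlur(c["im"],(3,3),0).min(2).astype(np.float32)
o=np.array([.5528,-.180]); P=[]
for t in np.radians(np.arange(0,360,3)):
    r=np.arange(.068,.082,.0005); q=np.c_[o[0]+r*np.cos(t),o[1]+r*np.sin(t),0*r+.020]; uv=proj(c,q).astype(np.float32)
    v=cv2.remap(g,uv[:,:1],uv[:,1:],cv2.INTER_LINEAR).ravel(); d=v[:-3]-v[3:]; k=d.argmax()
    if d[k]>25: P.append(q[k+1][:2])
P=np.array(P); w=np.ones(len(P),bool); A=np.c_[2*P,np.ones(len(P))]
for _ in range(8):
    x=np.linalg.lstsq(A[w],(P[w]**2).sum(1),rcond=None)[0]; e=np.hypot(*(P-x[:2]).T)-np.sqrt(x[2]+x[:2]@x[:2]); w=abs(e)<max(.0007,1.5*e[w].std())
print("plate",x[:2].round(4),np.sqrt(x[2]+x[:2]@x[:2]),w.sum(),len(P)); print(phi(),ctrl.get_state()["position"])
E
```

```text
plate [ 0.5524 -0.182 ] 0.0746330074636462 118 120
-16.112339283356082 [ 0.55210503 -0.18172238  0.02335577]
```

jog_arm(
  commands=[
    [0, 0, 0, 0.02, 0, 0, 0],
    [0, 0, 0, 0.07, 0, 0, 0],
    [0, 0, 0, 0.14, 0, 0, 0],
    [0, 0, 0, 0.22, 0, 0, 0],
    [0, 0, 0, 0.3, 0, 0, 0],
  ],
)

```text
time: 20.03
position: [0.5516, -0.1811, 0.1741]
tool_rot: [-2.509, -1.888, 0.0]
ft_force: [0.9, -0.8, -2.3]
grip_width: 0.184
grip_force: 50.0
```

jog_arm(
  commands=[
    [0, 0, 0, 0, 0, 0, -0.06],
    [0, 0, 0.02, 0.01, 0, 0, -0.12],
    [0, 0.01, 0.05, 0.02, 0, 0, -0.18],
    [0, 0.02, 0.08, 0.03, 0, 0, -0.18],
    [0, 0.03, 0.11, 0.04, 0, 0, -0.18],
  ],
)

```text
time: 20.45
position: [0.5673, -0.126, 0.1933]
tool_rot: [2.597, 1.767, 0.0]
ft_force: [0.8, -0.0, -2.0]
grip_width: 0.184
grip_force: 50.0
```

jog_arm(
  commands=[
    [0, 0.005, 0.02, 0, 0, 0, 0],
    [0, 0.01, 0.04, 0, 0, 0, 0],
    [0, 0.01, 0.04, 0, 0, 0, 0],
    [0, 0.01, 0.04, 0, 0, 0, 0],
    [0, 0.01, 0.04, 0, 0, 0, 0],
  ],
)

```text
time: 20.87
position: [0.5718, -0.1079, 0.1925]
tool_rot: [-2.598, -1.766, 0.002]
ft_force: [0.0, -0.7, -1.3]
grip_width: 0.18
grip_force: 50.0
```

```bash
python3 - <<'E'
from h import *
print(phi(),ctrl.get_state()["position"])
c=cam("wrist"); cv2.imwrite("pics/w5.png",c["im"]); np.savez("w5.npz",**c); print(rim(c,(.582,.0515)))
E
```

```text
-21.576784483238466 [ 0.57176484 -0.10785475  0.19250687]
(array([0.58236323, 0.05307344]), np.float64(0.06314813046227968), np.int64(62), 69)
```

View pics/w5.png

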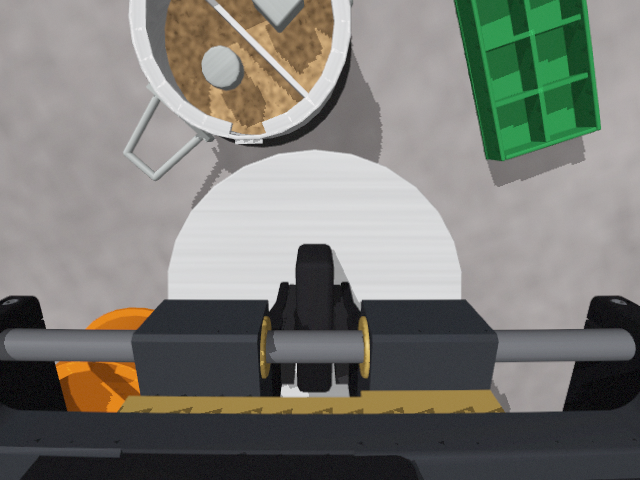

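The wrist view shows the lid held with its bar at (315,270). The pot is ahead, with both knobs standing and the near notch at about (247,130). I'll fit the plate arc in hand and check the notch angle.

```bash
python3 - <<'E'
from h import *
from scipy.optimize import least_squares
c=dict(np.load("w5.npz")); im=c["im"]; tcp=np.array([.57176,-.10785]); z=.1925-.0234+.020
g=cv2.GaussianBlur(im,(3,3),0).min(2).astype(np.float32); P=[]
for t in np.radians(np.arange(-10,150,3)):
    r=np.arange(.067,.083,.0005); q=np.c_[tcp[0]+r*np.cos(t),tcp[1]+r*np.sin(t),0*r+z]; uv=proj(c,q).astype(np.float32)
    if uv[:,1].max()>295: continue
    v=cv2.remap(g,uv[:,:1],uv[:,1:],cv2.INTER_LINEAR).ravel(); d=v[:-3]-v[3:]; k=d.argmax()
    if d[k]>20: P.append(q[k+1][:2])
P=np.array(P)
s=least_squares(lambda p: np.hypot(*(P-p).T)-.075,tcp,loss="soft_l1",f_scale=.0005); print("lid-tcp mm",((s.x-tcp)*1000).round(2),len(P),"rms",np.sqrt((s.fun**2).mean()))
s=least_squares(lambda p: np.hypot(*(P-p[:2]).T)-p[2],[*tcp,.075],loss="soft_l1",f_scale=.0005); print("free r",((s.x[:2]-tcp)*1000).round(2),s.x[2])
# notch: brightness on circle r=66mm at z=.085
o=np.array([.5823,.0525]); a=np.arange(225,275,1.); q=np.c_[o[0]+.066*np.cos(np.radians(a)),o[1]+.066*np.sin(np.radians(a)),0*a+.085]
uv=proj(c,q).astype(np.float32); print([(int(x),int(v)) for x,v in zip(a,cv2.remap(g,uv[:,:1],uv[:,1:],cv2.INTER_LINEAR).ravel())])
E
```

```text
lid-tcp mm [ 0.94 -0.66] 54 rms 0.000252668519144079
free r [ 1.1  -0.24] 0.07463939518128727
[(225, 218), (226, 217), (227, 216), (228, 217), (229, 217), (230, 217), (231, 217), (232, 216), (233, 216), (234, 217), (235, 217), (236, 217), (237, 217), (238, 217), (239, 204), (240, 147), (241, 119), (242, 119), (243, 115), (244, 108), (245, 102), (246, 99), (247, 102), (248, 103), (249, 94), (250, 79), (251, 85), (252, 98), (253, 105), (254, 106), (255, 104), (256, 106), (257, 106), (258, 104), (259, 101), (260, 165), (261, 217), (262, 218), (263, 218), (264, 217), (265, 217), (266, 218), (267, 218), (268, 217), (269, 218), (270, 217), (271, 218), (272, 218), (273, 218), (274, 219)]
```

jog_arm(
  commands=[
    [0, 0.004, 0.05, 0, 0, 0, 0.024],
    [0, 0.008, 0.12, 0, 0, 0, 0.024],
    [0, 0.014, 0.2, 0, 0, 0, 0.024],
    [0, 0.02, 0.28, 0, 0, 0, 0.024],
    [0, 0.02, 0.323, 0, 0, 0, 0.024],
  ],
)

```text
time: 21.33
position: [0.582, 0.0598, 0.1934]
tool_rot: [-2.581, -1.787, -0.004]
ft_force: [-0.8, 0.9, -2.1]
grip_width: 0.181
grip_force: 50.0
```

jog_arm(
  commands=[
    [0, 0, 0, -0.04, 0, 0, 0],
    [0, 0, 0, -0.09, 0, 0, 0],
    [0, 0, 0, -0.13, 0, 0, 0],
    [0, 0, 0, -0.153, 0, 0, 0],
    [0, 0, 0, -0.153, 0, 0, 0],
  ],
)

```text
time: 21.75
position: [0.5803, 0.0533, 0.1136]
tool_rot: [-2.585, -1.781, 0.007]
ft_force: [-1.4, -0.2, -2.3]
grip_width: 0.182
grip_force: 50.0
```

jog_arm(
  commands=[
    [0, 0, 0, 0, 0, 0, 0],
    [0, 0, 0, 0, 0, 0, 0],
    [0, 0, 0, 0, 0, 0, 0],
    [0, 0, 0, 0, 0, 0, 0],
    [0, 0, 0, 0, 0, 0, 0],
  ],
)

```text
time: 22.17
position: [0.5828, 0.0549, 0.1175]
tool_rot: [2.585, 1.783, 0.002]
ft_force: [-0.2, -0.8, -1.8]
grip_width: 0.186
grip_force: 50.0
```

```bash
python3 - <<'E'
from h import *
s=ctrl.get_state(); print(phi(),s["position"],s["ft_force"],s["joint_positions"].round(2))
E
```

```text
-20.80385074335137 [0.58282791 0.054856   0.11754124] [-0.18838698 -0.79807955 -1.75056405] [ 0.56  0.37 -0.84  1.72  0.3   1.18 -0.73]
```

jog_arm(
  commands=[
    [0, 0, 0, 0, 0, 0, 0],
    [0, 0, 0, -0.004, 0, 0, 0],
    [0, 0, 0, -0.008, 0, 0, 0],
    [0, 0, 0, -0.01, 0, 0, 0],
    [0, 0, 0, -0.01, 0, 0, 0],
  ],
)

```text
time: 22.58
position: [0.5819, 0.0548, 0.1111]
tool_rot: [-2.586, -1.784, 0.001]
ft_force: [-0.6, 0.6, -1.7]
grip_width: 0.18
grip_force: 50.0
```

jog_arm(
  commands=[
    [0, 0, 0, -0.002, 0, 0, 0],
    [0, 0, 0, -0.005, 0, 0, 0],
    [0, 0, 0, -0.008, 0, 0, 0],
    [0, 0, 0, -0.01, 0, 0, 0],
    [0, 0, 0, -0.01, 0, 0, 0],
  ],
)

```text
time: 23.0
position: [0.5822, 0.0544, 0.1066]
tool_rot: [2.586, 1.783, -0.001]
ft_force: [-0.6, 0.0, -1.8]
grip_width: 0.185
grip_force: 50.0
```

jog_arm(
  commands=[
    [0, -0.001, -0.001, -0.002, 0, 0, 0],
    [0, -0.001, -0.001, -0.004, 0, 0, 0],
    [0, -0.001, -0.001, -0.006, 0, 0, 0],
    [0, -0.001, -0.001, -0.008, 0, 0, 0],
    [0, -0.001, -0.001, -0.01, 0, 0, 0],
  ],
)

```text
time: 23.42
position: [0.5816, 0.0545, 0.1013]
tool_rot: [-2.586, -1.784, 0.0]
ft_force: [-0.2, -0.4, -2.1]
grip_width: 0.179
grip_force: 50.0
```

jog_arm(
  commands=[
    [0, 0, 0, -0.002, 0, 0, 0],
    [0, 0, 0, -0.004, 0, 0, 0],
    [0, 0, 0, -0.006, 0, 0, 0],
    [0, 0, 0, -0.008, 0, 0, 0],
    [0, 0, 0, -0.01, 0, 0, 0],
  ],
)

```text
time: 23.83
position: [0.5817, 0.0543, 0.0965]
tool_rot: [2.586, 1.784, 0.0]
ft_force: [0.6, 0.6, -1.7]
grip_width: 0.178
grip_force: 50.0
```

jog_arm(
  commands=[
    [0, 0, 0, -0.002, 0, 0, 0],
    [0, 0, 0, -0.004, 0, 0, 0],
    [0, 0, 0, -0.006, 0, 0, 0],
    [0, 0, 0, -0.007, 0, 0, 0],
    [0, 0, 0, -0.007, 0, 0, 0],
  ],
)

```text
time: 24.25
position: [0.5816, 0.0543, 0.0929]
tool_rot: [-2.586, -1.784, 0.0]
ft_force: [0.3, 0.4, -2.9]
grip_width: 0.179
grip_force: 50.0
```

jog_arm(
  commands=[
    [0, 0, 0, -0.001, 0, 0, 0],
    [0, 0, 0, -0.001, 0, 0, 0],
    [0, 0, 0, -0.001, 0, 0, 0],
    [0, 0, 0, -0.001, 0, 0, 0],
    [0, 0, 0, -0.001, 0, 0, 0],
  ],
)

```text
time: 24.67
position: [0.5818, 0.0543, 0.0926]
tool_rot: [2.586, 1.784, 0.0]
ft_force: [0.7, 0.4, -1.1]
grip_width: 0.18
grip_force: 50.0
```

```bash
python3 - <<'E'
from h import *
s=ctrl.get_state(); print(phi(),s["position"],s["ft_force"],s["torque"],s["joint_positions"].round(2))
E
```

```text
-20.794473606219288 [0.58177728 0.0543474  0.09264064] [ 0.6548819   0.423734   -1.09877723] [-0.04094353 -0.11961163  0.01011115] [ 0.55  0.4  -0.83  1.75  0.32  1.14 -0.74]
```

jog_arm(
  commands=[
    [0, 0, 0, 0, 0, 0, -0.06],
    [0, 0, 0, 0, 0, 0, -0.15],
    [0, 0, 0, 0, 0, 0, -0.25],
    [0, 0, 0, 0, 0, 0, -0.35],
    [0, 0, 0, 0, 0, 0, -0.42],
  ],
)

```text
time: 25.08
position: [0.5817, 0.0544, 0.0926]
tool_rot: [2.768, 1.486, 0.0]
ft_force: [-0.4, 0.2, -1.9]
grip_width: 0.179
grip_force: 50.0
```

```bash
python3 - <<'E'
from h import *
s=ctrl.get_state(); print(phi(),s["position"],s["ft_force"],s["torque"],s["grip_force"])
E
```

```text
-33.53421373115121 [0.58174973 0.05438293 0.09262998] [-0.42438891  0.17896317 -1.850341  ] [-0.01993977 -0.06742154  0.03843531] 49.99327392317355
```

Turning freely. I'll carry on towards φ = −66.5°.

jog_arm(
  commands=[
    [0, 0, 0, 0, 0, 0, -0.1],
    [0, 0, 0, 0, 0, 0, -0.2],
    [0, 0, 0, 0, 0, 0, -0.3],
    [0, 0, 0, 0, 0, 0, -0.4],
    [0, 0, 0, 0, 0, 0, -0.5],
  ],
)

```text
time: 25.5
position: [0.5817, 0.0543, 0.0926]
tool_rot: [2.938, 1.112, -0.0]
ft_force: [-0.5, 0.6, -1.8]
grip_width: 0.18
grip_force: 50.0
```

jog_arm(
  commands=[
    [0, 0, 0, 0, 0, 0, -0.1],
    [0, 0, 0, 0, 0, 0, -0.2],
    [0, 0, 0, 0, 0, 0, -0.3],
    [0, 0, 0, 0, 0, 0, -0.4],
    [0, 0, 0, 0, 0, 0, -0.48],
  ],
)

```text
time: 25.92
position: [0.5816, 0.054, 0.0925]
tool_rot: [3.054, 0.735, -0.001]
ft_force: [0.0, -0.6, -2.2]
grip_width: 0.181
grip_force: 50.0
```

jog_arm(
  commands=[
    [0, 0, 0, 0, 0, 0, -0.05],
    [0, 0, 0, 0, 0, 0, -0.09],
    [0, 0, 0, 0, 0, 0, -0.12],
    [0, 0, 0, 0, 0, 0, -0.127],
    [0, 0, 0, 0, 0, 0, -0.127],
  ],
)

```text
time: 26.33
position: [0.5816, 0.054, 0.0925]
tool_rot: [3.076, 0.637, -0.001]
ft_force: [-0.0, -1.2, -2.3]
grip_width: 0.177
grip_force: 50.0
```

jog_arm(
  commands=[
    [0, 0, 0, 0, 0, 0, 0],
    [0, 0, 0, 0, 0, 0, 0],
    [0, 0, 0, 0, 0, 0, 0],
    [0, 0, 0, 0, 0, 0, 0],
    [0, 0, 0, 0, 0, 0, 0],
  ],
)

```text
time: 26.75
position: [0.5817, 0.054, 0.0925]
tool_rot: [3.076, 0.637, -0.001]
ft_force: [-1.3, -1.8, -2.6]
grip_width: 0.179
grip_force: 50.0
```

```bash
python3 - <<'E'
from h import *
s=ctrl.get_state(); print(phi(),s["position"],s["ft_force"],s["torque"],s["grip_force"],s["qd"].round(3))
c=cam("wrist"); cv2.imwrite("pics/w6.png",np.hstack([c["im"][60:420,100:520],cv2.resize(cam("side")["im"][200:320,230:370],(378,360)[:2])]))
E
```

```text
-66.61161277821773 [0.58165131 0.05397195 0.09251003] [-1.31604288 -1.80267557 -2.62749751] [-0.59934434  0.16112697  0.0484915 ] 49.99883749522269 [-0.001  0.001  0.001 -0.     0.002  0.     0.001]
```

View pics/w6.png

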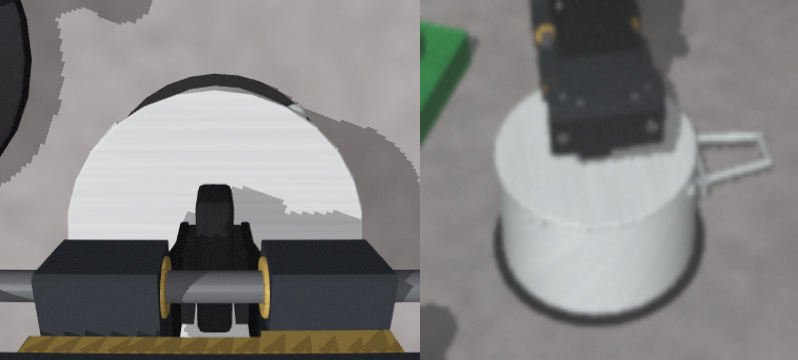

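The lid sits flat on the rim with its bar square in the fingers and in line with the handle. It is at rest and gripped at 50 N, so I'm handing in.

```bash
python3 -c "
from bench import ctrl
print(ctrl.close_job())"
```

```text
the job is handed in; nothing more can be done
None
```

I handed the job in; no verdict came back. The round knob was set in the handle-side pocket and the square one in the other. The lid is home and twisted clockwise to the pot's handle line (within about 1° by my measurement), well short of the click, and still gripped at 50 N.

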